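Clamp the bridge blank in the shaping jig

ROBOT

A 7-joint arm with a two-finger parallel gripper is mounted at the origin on the work surface. World frame = base frame: x ahead of the robot, y to its left, z up, the work surface at z = 0. Lengths are in m, angles in rad, forces in N, time in s.
With the tool pointing down it reaches from about 0.4 to 0.875 m from the base axis. Payload 6.5 kg.
Tool frame: the origin (TCP) lies midway between the tips of the shut fingers; the grasp point (between the pads) lies env.grip_point_offset behind it (env.grip_point_offset is the distance from the TCP to the grasp point, in m); z points along the fingers, y is the line along which they close (so a half turn about z gives the same grasp; the last joint's range is limited). The gripper opens to 85 mm and grips with 20 to 120 N. Pads are 22 mm wide; open, the fingers measure 114 mm over their backs; the gripper's body (76 mm by 85 mm) begins 54 mm behind the grasp point. The pads swing forward as they close: fully open they stand 13 mm farther back than shut.
Start: joints at [-0.066, 0.536, -0.004, 1.538, 0.003, 1.067, -0.071], TCP at [0.65, 0, 0.231] pointing down, gripper open.
Joint ranges: [-2.7, 2.7], [-0.37, 2.16], [-1.27, 1.26], [0.24, 2.4], [-1.31, 4.45], [0.19, 1.91], [-2.76, 2.76]. Speed limits (rad/s): [2.39, 2.39, 3.14, 3.14, 3.14, 3.14, 3.14].

INTERFACE

Orientations are given as a unit quaternion [w, x, y, z].
In Python, from cell import env, cam gives the robot as it stands (env), with the cameras (cam).
- The arm moves only by the tool inch_along, called after ">>>" by a JSON object that holds its "api" and its "payload". Schema: {"type":"object","properties":{"ticks":{"type":"array","items":{"type":"array","items":{"type":"array","items":{"type":"number"},"minItems":4,"maxItems":4},"minItems":1,"maxItems":5},"minItems":1,"maxItems":1},"aperture":{"type":"number"},"only":{"type":"string"},"quiet":{"type":"boolean"},"lines":{"type":"string"}},"required":["ticks"],"additionalProperties":false}. ticks is a list that holds a single list of rows (three levels of brackets), with 1 to 5 rows, each of 4 numbers: dx, dy, dz in m, then a turn about the tool's z in rad; each row shifts and turns the commanded pose from where the row before left it, along the tool's axes as they then stand; what a row does not reach is not made up. A row lasts 1/8 s, in which the tool goes at most 0.0625 m and 0.188 rad, less where a joint would pass 70% of its speed; a pose out of reach is approached as far as the arm can. aperture is the opening from 0.0 (shut) to 1.0 (fully open), set as the call begins (left out keeps the last). The fingers move at their own pace and stop on an object; the grip force is fixed at half the most. Time passes only in rows, so rows that do not move let the fingers close. The tool returns the time, the measured TCP pose, the force, the opening and the grip force at its end. only (a regular expression) keeps the lines of the reply that match it, lines (a string "A,B") keeps lines A to B, and quiet returns only ok. Input that does not fit is refused with a message, and nothing moves.
- env.state(): the state, without advancing time (a new reading comes with each control period).
- cam.grab_frame(name): name is "scene" or "side" or "wrist"; returns a dict with "color" (480x640x3 uint8, red, green, blue), "camera_matrix" (3x3 intrinsics, pixels), "dist_coeffs" ([k1, k2, p1, p2, k3] as OpenCV has them; the pictures are not rectified), "extrinsics" (4x4, takes a point from world to camera coordinates); the wrist camera has in their place "hand_eye" (4x4, takes a point from camera to tool coordinates, whose origin is the TCP and whose axes are the flange's). Camera axes: x right, y down, z forward; pixel columns grow to the right and rows downward; lengths in m; the calibration is good to about 2 mm. A picture is of the moment at which its call begins: read the wrist's pose just before it. There is no depth.
- env.sign_off(): hands the job in; it is judged then, once.
The state is a dict: "time_s": time; "joint_positions": joint angles; "qvel": joint speeds; "joint_torque": joint torques, N m; "ee_pos": TCP position; "tcp_rot": TCP orientation; "ft_force": force on the tool from outside, world axes, zero at the start; "wrist_torque": the same for the moment, N m; "opening": opening from 0.0 (shut) to 1.0 (fully open); "finger_force": force on a finger pad.
Only numpy, scipy, OpenCV 4.12 (cv2) and the standard library are available. Lean on these libraries where they do the work, as an engineer would, in place of code of your own. Each camera call takes 0.05 s, during which the arm holds its last target. There are 200 camera calls.

TASK

Push the dark wooden blank along its channel until it sits fully home against the end stop, then push the T-handled clamp lever away from the robot, past its halfway catch, all the way to its second and last stop so that it stays there. Do it by pushing with the fingertips only: do not lift the blank, and leave everything else standing where it is.

Things in the scene. Friction and masses are not known exactly. Their poses are not given: they have to be found in the camera images.
- bed: the jig: fixed plywood bed, 300 x 320 x 20 mm, at a varying place and yaw on the table. Origin: centre of its underside; x points away from the robot along the channel and the lever slot, y to the left, z up; top at z = 20 mm. Right half: channel for the blank; left half: lever unit.
- channel_stop (a point): middle of the foot of the end stop's near face, on the bed top, at bed x = 110, y = -70, z = 20 mm. The aluminium stop is 16 mm high and closes the far end of the channel, which runs from here back towards the robot to bed x = -120 mm, between two aluminium rails 83 mm apart and 9 mm high; its near end is open.
- clamp_bar (a point): middle of the top of the steel clamp bar over the channel, at bed x = 60, y = -70, z = 64 mm with the lever open. The bar is 24 mm wide (along x), carried by two posts at bed y = -138 and 0 mm, tops at z = 78 mm. Its rubber pad is 8 mm above the blank; it comes down onto the blank as the lever goes forward.
- lever_unit (a point): centre of the top of the grey lever housing, at bed x = 0, y = 95, z = 50 mm; the housing is 200 (along x) x 74 mm, with the lever's slot along x in its top
- blank: loose dark wooden bridge blank, 110 (along x) x 75 x 18 mm, about 130 g, lying flat in the channel on the bed, 40 to 80 mm short of the end stop. Origin: centre of its underside; x along its length, away from the robot, parallel to the channel within 2 degrees; near end face at x = -55 mm. The clamp bar passes above its far part.
- blank_front (a point): middle of the blank's far end face, 9 mm above its underside; fully home it lies at x = 110 mm in the bed's frame
- lever (a joint): travel of the lever along the slot, in m, away from the robot (bed +x): 0 = open (as found, within 3 mm), 0.045 = first detent (halfway catch), 0.090 = second and last stop, fixed. Springy catches at 0, 0.045 and 0.090 pull the lever in from about 10 mm; leaving one takes a push of 7 to 12 N. Between them it moves with 1 to 3 N and stays where left.
- lever_grip (a point): centre of the lever's black T-grip: a horizontal bar 44 mm long across the slot (bed y), 18 mm thick, centre 96 mm above the table and in the bed's frame at x = -45 mm + joint value, y = 95 mm. It sits on a flat steel stem 12 mm (along x) x 6 mm rising from the slot at z = 50 mm.
- glue_jar: bystander, leave alone: small amber glass jar with white cap, 32 mm across, 42 mm tall, standing on the bed's near edge between the channel and the lever unit. Origin: centre of its underside
- bottle: bystander, leave alone: amber glue bottle, 48 mm across, 110 mm tall, on the table left of the bed. Origin: centre of its underside
- dish: bystander, leave alone: small white open dish, 60 mm across, 22 mm tall, beyond the bed. Origin: centre of its underside
- sanding_block: bystander, leave alone: cork-faced wooden sanding block, 110 x 60 x 28 mm, right of the bed. Origin: centre of its underside
- screwdriver: bystander, leave alone: screwdriver, 200 mm long, handle 25 mm thick, lying across the table beyond the bed; origin under its middle
- spring_clamp: bystander, leave alone: small steel spring clamp, about 115 mm long, 16 mm high, lying left of the bed. Origin: centre of its underside
- tin: bystander, leave alone: plain metal tin, 60 mm across, 50 mm tall, right of the bed. Origin: centre of its underside

How it is judged:
On the way, in this order (a step that is already met when the one before it is completed fails the run):
1. the blank is fully home against the end stop, the lever not yet moved to its first catch (x of blank_front in the frame of bed above 0.106 m and angle between the x axis of blank and the x axis of bed, either way round below 0.04 rad and y of blank_front in the frame of bed between -0.08 and -0.06 m and value of joint lever below 0.03 m), for 0.2 s.
2. the lever is at its second stop, the blank still home (x of blank_front in the frame of bed above 0.106 m and angle between the x axis of blank and the x axis of bed, either way round below 0.04 rad and y of blank_front in the frame of bed between -0.08 and -0.06 m and value of joint lever above 0.084 m), for 0.2 s.
At the end, for the whole second after the job is handed in: The blank lies flat in the channel with its far end within 4 mm of the end stop and square to it within 0.04 rad, the lever stands at its second stop (0.084 m or more of 0.090), both at rest, and every bystander is within 25 mm of where it stood (all of step 2 and linear speed of blank below 0.01 m/s and velocity of joint lever below 0.01 m/s and height (world z) of blank below 0.026 m and distance of each of glue_jar, bottle, dish, sanding_block, screwdriver, spring_clamp, tin from where it was at the start of the episode below 0.025 m); the robot touches nothing.
It fails at once if the blank is lifted (more than 10 mm off the bed) (height (world z) of blank above 0.03 m).
It fails at once if a bystander is moved more than 25 mm or lifted (distance of any of glue_jar, bottle, dish, sanding_block, screwdriver, spring_clamp, tin from where it was at the start of the episode above 0.025 m).
It fails at once if a standing bystander is tipped over (angle between any of glue_jar, bottle, dish, tin, sanding_block's own z axis and vertical above 0.5 rad).
It also fails if it takes over 51 s, if anything falls off the work surface, if the arm or the gripper's body presses on something with over 40 N, if the wrist force passes 120 N, or if a joint passes its speed limit or range.

## Working session

There is one attempt and no reset: what is moved stays moved. The work goes in short steps, Python scripts to look and compute and a tool call to move; the robot and the scene stay as the last step left them, time stands still between calls to the robot, and variables do not carry over. Pictures are saved under pics/ and viewed, at most 10 in all, crops included, and the job is handed in when it is done.

```bash
ls; mkdir -p pics
```

Run:
```python
from cell import env, cam
import cv2,numpy as np,pickle
s=env.state();print(s['time_s'],s['ee_pos'],s['tcp_rot'],env.grip_point_offset)
d={}
for n in("scene","side","wrist"):
    f=cam.grab_frame(n);d[n]=f;cv2.imwrite(f"pics/{n}0.png",f["color"][:,:,::-1])
    print(n,f.get("extrinsics",f.get("hand_eye")))
pickle.dump((s,d),open("f0.pkl","wb"))
```

```text
cell.py
pics
0.0 [ 6.49378493e-01 -4.14091759e-05  2.30398879e-01] [-5.61758992e-04  7.07082731e-01  7.07130304e-01 -6.54482893e-04] 0.0187
scene [[-0.15503045  0.98778528 -0.01567805  0.05084865]
 [ 0.57504367  0.07732463 -0.81446036 -0.2819595 ]
 [-0.80329965 -0.13528172 -0.58000735  1.69069148]
 [ 0.          0.          0.          1.        ]]
side [[-0.99006277 -0.13959469 -0.01700087  0.59088081]
 [-0.08600547  0.69671931 -0.7121694   0.10030378]
 [ 0.1112599  -0.70363024 -0.70180176  1.0724184 ]
 [ 0.          0.          0.          1.        ]]
wrist [[ 2.89832447e-04 -9.64640567e-01 -2.63568761e-01  6.63949647e-02]
 [ 9.99999708e-01  4.65966553e-04 -6.05754177e-04  2.83318139e-04]
 [ 7.07149280e-04 -2.63568508e-01  9.64640421e-01 -1.41467618e-01]
 [ 0.00000000e+00  0.00000000e+00  0.00000000e+00  1.00000000e+00]]
```

View pics/scene0.png

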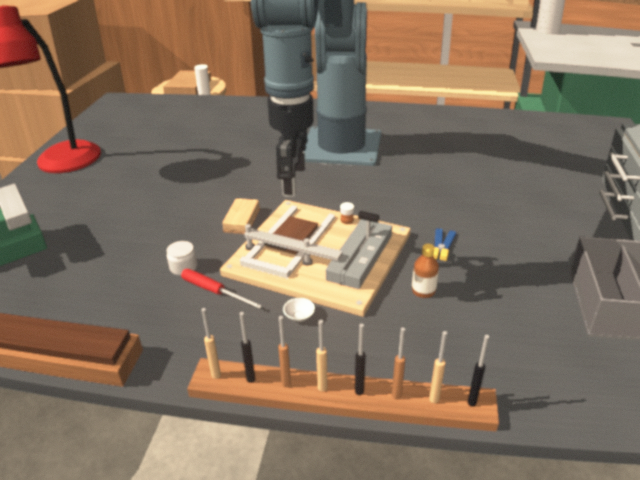

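View pics/wrist0.png

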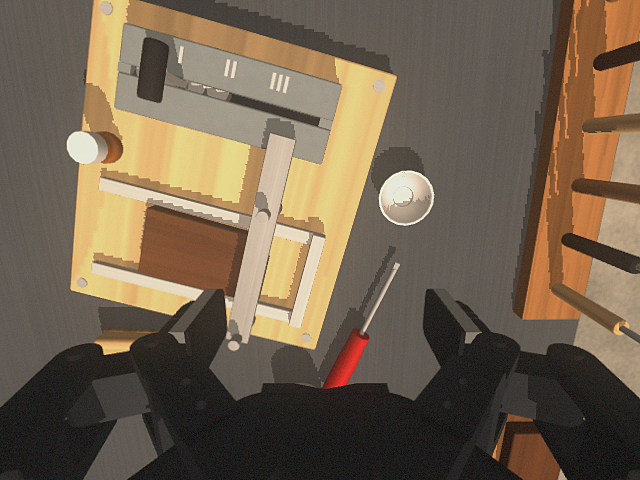

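The wrist view shows the whole bed: corners near (71,291), (396,76) and (316,348), the blank around (190,245), the T-grip at (152,70) and the jar at (88,148). I'll enlarge the bed to read it more closely.

Run:
```python
import cv2,pickle
s,d=pickle.load(open("f0.pkl","rb"))
c=d["wrist"]["color"][:,:,::-1]
cv2.imwrite("pics/w_a.png",cv2.resize(c[150:350,60:330],None,fx=2.96,fy=2.96,interpolation=cv2.INTER_CUBIC))
```

```text
(no output)
```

View pics/w_a.png

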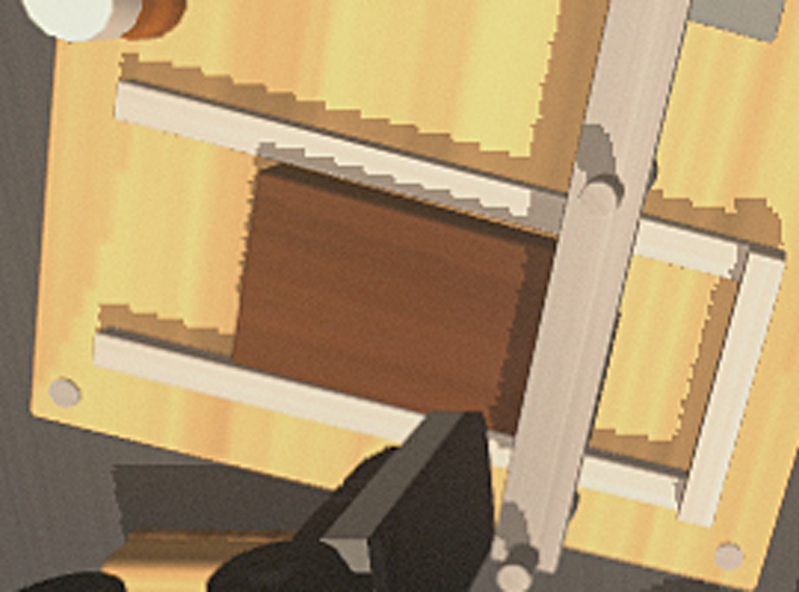

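Create h.py:
```python
import cv2,numpy as np,pickle
from scipy.spatial.transform import Rotation as R
from scipy.optimize import least_squares
def rot(q): return R.from_quat(np.r_[q[1:],q[0]]).as_matrix()
def ray(f,s,uv):
    p=cv2.undistortPoints(np.array(uv,float).reshape(-1,1,2),f["camera_matrix"],np.array(f["dist_coeffs"])).reshape(-1,2)
    v=np.c_[p,np.ones(len(p))]
    if "hand_eye" in f:
        T=np.eye(4);T[:3,:3]=rot(s["tcp_rot"]);T[:3,3]=s["ee_pos"];M=T@f["hand_eye"]
    else: M=np.linalg.inv(f["extrinsics"])
    return M[:3,3],v@M[:3,:3].T
def at(f,s,uv,z):
    o,v=ray(f,s,uv);z=np.atleast_1d(z)
    return (o+v*((z-o[2])/v[:,2])[:,None])
```

Run:
```python
from h import *
s,d=pickle.load(open("f0.pkl","rb"));f=d["wrist"]
C=lambda x,y:(x/2.96+60,y/2.96+150)
pts=[(C(33,413),(-.15,-.16,.02)),(C(755,590),(.15,-.16,.02)),((396,76),(.15,.16,.02)),
 (C(747,252),(.11,-.07+.0415,.036)),(C(680,520),(.11,-.07-.0415,.036))]
P=at(f,s,[p[0] for p in pts],[p[1][2] for p in pts])
B=np.array([p[1] for p in pts])
def tf(q,b):
    c,n=np.cos(q[2]),np.sin(q[2]);return b[:,:2]@np.array([[c,n],[-n,c]])+q[:2]
q=least_squares(lambda q:(tf(q,B[:3])-P[:3,:2]).ravel(),[.55,.05,0]).x
print("bed",q,"\nres mm",1e3*(tf(q,B)-P[:,:2]))
np.save("bed.npy",q)
inv=lambda w:(w[:,:2]-q[:2])@np.array([[np.cos(q[2]),-np.sin(q[2])],[np.sin(q[2]),np.cos(q[2])]])
names=["blank NL","blank NR","grip","jar","railLnear","railRnear"]
W=at(f,s,[C(258,170),C(233,360),(152,70),(88,148),C(115,117),C(97,331)],[.038,.038,.105,.062,.029,.029])
for n,w,b in zip(names,W,inv(W)):print(n,w.round(4),b.round(4))
print("world grip etc",tf(q,np.array([[-.045,.095],[.11,-.07]])))
```

```text
bed [ 0.53511066  0.02197519 -0.26301158] 
res mm [[ -3.41473979  -1.13687911]
 [  0.72930552  -1.67713328]
 [  2.68543427   2.81401239]
 [ -2.44618482 -12.11528489]
 [  2.70469593  14.08418561]]
blank NL [0.4668 0.0078 0.038 ] [-0.0623 -0.0315]
blank NR [ 0.4474 -0.0626  0.038 ] [-0.0627 -0.1045]
grip [0.521 0.123 0.105] [-0.0399  0.0939]
jar [0.4321 0.0673 0.062 ] [-0.1112  0.017 ]
railLnear [0.413  0.0253 0.029 ] [-0.1188 -0.0286]
railRnear [ 0.3916 -0.0547  0.029 ] [-0.1187 -0.1114]
world grip etc [[ 0.51635717  0.12540781]
 [ 0.62312862 -0.07421648]]
```

The bed fit is good: the rails land within 1 mm. The blank's near face is at bed x = -0.0625, and the bed yaw is -0.263. I'll shut the gripper, turn to the bed's yaw and go above the channel behind the blank.

>>> {"api": "inch_along", "payload": {"ticks": [[[0,0,0,0.13],[0,0,0,0.133],[-0.02,-0.053,0,0],[-0.02,-0.053,0,0],[-0.02,-0.053,0,0]]], "aperture": 0.0}}

```text
time_s: 0.78
ee_pos: [0.4789, -0.0168, 0.231]
tcp_rot: [-0.0, 0.794, 0.608, -0.0]
ft_force: [0.8, 0.1, 1.3]
opening: -0.001
finger_force: 0.0
```

>>> {"api": "inch_along", "payload": {"ticks": [[[-0.0185,-0.052,0,0],[0,0,0.05,0],[0,0,0.05,0],[0,0,0,0]]]}}

```text
time_s: 1.27
ee_pos: [0.4229, -0.021, 0.1291]
tcp_rot: [-0.002, 0.794, 0.608, -0.003]
ft_force: [-0.3, 0.6, 0.2]
opening: -0.001
finger_force: 0.0
```

Add to h.py:
```python
def bedpos():
    from cell import env, cam
    s=env.state();q=np.load("bed.npy");c,n=np.cos(q[2]),np.sin(q[2]);e=np.array(s["ee_pos"])
    d=e[:2]-q[:2];M=rot(s["tcp_rot"]);F=s["ft_force"]
    print("t",s["time_s"],"bed",(c*d[0]+n*d[1]).round(4),(-n*d[0]+c*d[1]).round(4),"z",e[2].round(4),"yaw err",(np.arctan2(M[1,1],M[0,1])-q[2]).round(4),"F",np.round(F,1))
```

```bash
python3 -c "import h;h.bedpos()"
```

```text
t 1.275 bed -0.0972 -0.0707 z 0.1291 yaw err 0.0002 F [-0.3  0.6  0.2]
```

>>> {"api": "inch_along", "payload": {"ticks": [[[0.0005,0,0.05,0],[0,0,0.04,0],[0,0,0.011,0],[0,0,0,0]]]}}

```text
time_s: 1.78
ee_pos: [0.4268, -0.0205, 0.0312]
tcp_rot: [0.0, 0.794, 0.608, 0.0]
ft_force: [0.8, -0.8, 0.1]
opening: -0.0
finger_force: 0.0
```

```bash
python3 -c "import h;h.bedpos()"
```

```text
t 1.775 bed -0.0935 -0.0692 z 0.0312 yaw err -0.0001 F [ 0.8 -0.8  0.1]
```

>>> {"api": "inch_along", "payload": {"ticks": [[[0,0.01,0,0],[0,0.005,0,0],[0,0.005,0,0],[0,0.005,0,0],[0,0.005,0,0]]]}}

```text
time_s: 2.4
ee_pos: [0.4519, -0.0276, 0.0309]
tcp_rot: [-0.002, 0.794, 0.609, -0.002]
ft_force: [-10.6, 3.7, 20.5]
opening: 0.001
finger_force: 10.2
```

```bash
python3 -c "import h;h.bedpos()"
```

```text
t 2.4 bed -0.0674 -0.0695 z 0.0309 yaw err 0.0006 F [-10.6   3.7  20.5]
```

Run:
```python
from cell import env, cam
import cv2,numpy as np
from h import *
bedpos()
f=cam.grab_frame("wrist");a=f["color"][:,:,::-1]
b=cam.grab_frame("side")["color"][:,:,::-1]
cv2.imwrite("pics/p1.png",np.vstack([cv2.resize(a,(600,450))[:300],cv2.resize(b[120:320,180:580],(600,300))]))
bedpos()
```

```text
t 2.4 bed -0.0674 -0.0695 z 0.0309 yaw err 0.0006 F [-10.6   3.7  20.5]
t 2.5 bed -0.0662 -0.0695 z 0.031 yaw err 0.0003 F [-7.2  3.1 17.2]
```

View pics/p1.png

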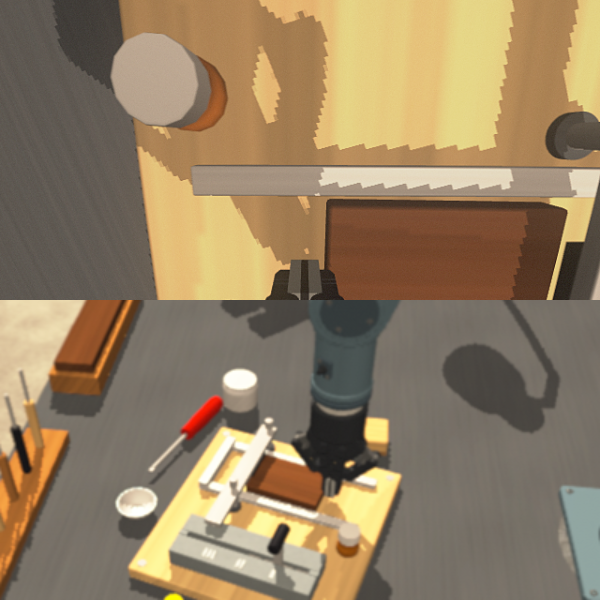

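The fingertip is flat on the blank's near face (seam at about (328,270)) and clear of the rail and jar. The blank is square. There's some downward preload, so I'll raise slightly and keep pushing.

>>> {"api": "inch_along", "payload": {"ticks": [[[0,0.002,-0.0012,0],[0,0.008,0,0],[0,0.008,0,0],[0,0.008,0,0]]]}}

```text
time_s: 3.0
ee_pos: [0.4801, -0.0351, 0.0315]
tcp_rot: [-0.0, 0.794, 0.608, -0.001]
ft_force: [-4.6, 1.2, 8.4]
opening: -0.004
finger_force: 4.5
```

```bash
python3 -c "import h;h.bedpos()"
```

```text
t 3.0 bed -0.0383 -0.0694 z 0.0315 yaw err -0.0 F [-4.6  1.2  8.4]
```

>>> {"api": "inch_along", "payload": {"ticks": [[[0,0.008,0,0],[0,0.006,0,0],[0,0,0,0]]]}}

```text
time_s: 3.38
ee_pos: [0.4949, -0.039, 0.0316]
tcp_rot: [0.001, 0.794, 0.608, 0.001]
ft_force: [0.9, -0.9, 0.9]
opening: 0.003
finger_force: 0.6
```

```bash
python3 -c "import h;h.bedpos()"
```

```text
t 3.375 bed -0.023 -0.0693 z 0.0316 yaw err -0.0003 F [ 0.9 -0.9  0.9]
```

>>> {"api": "inch_along", "payload": {"ticks": [[[0,0.003,0,0],[0,0.003,0,0],[0,0.002,0,0],[0,0.002,0,0],[0,0,0,0]]]}}

```text
time_s: 4.0
ee_pos: [0.5027, -0.0412, 0.0316]
tcp_rot: [-0.0, 0.794, 0.608, -0.001]
ft_force: [-3.4, 0.8, 6.4]
opening: 0.001
finger_force: 3.7
```

```bash
python3 -c "import h;h.bedpos()"
```

```text
t 4.0 bed -0.0149 -0.0694 z 0.0316 yaw err 0.0002 F [-3.4  0.8  6.4]
```

>>> {"api": "inch_along", "payload": {"ticks": [[[0,0.002,0,0],[0,0.001,0,0],[0,0,0,0]]]}}

```text
time_s: 4.38
ee_pos: [0.5054, -0.0419, 0.0316]
tcp_rot: [-0.001, 0.794, 0.608, -0.001]
ft_force: [-3.0, 0.6, 7.0]
opening: -0.001
finger_force: 4.0
```

```bash
python3 -c "import h;h.bedpos()"
```

```text
t 4.375 bed -0.0121 -0.0694 z 0.0316 yaw err 0.0001 F [-3.   0.6  7. ]
```

>>> {"api": "inch_along", "payload": {"ticks": [[[0,0.002,0,0],[0,0.002,0,0],[0,0.002,0,0],[0,0,0,0]]]}}

```text
time_s: 4.88
ee_pos: [0.5099, -0.0431, 0.0315]
tcp_rot: [-0.002, 0.794, 0.608, -0.002]
ft_force: [-7.3, 1.4, 11.1]
opening: 0.002
finger_force: 6.7
```

```bash
python3 -c "import h;h.bedpos()"
```

```text
t 4.875 bed -0.0074 -0.0694 z 0.0315 yaw err 0.0003 F [-7.3  1.4 11.1]
```

>>> {"api": "inch_along", "payload": {"ticks": [[[0,0.002,0,0],[0,0.002,0,0],[0,0,0,0]]]}}

```text
time_s: 5.25
ee_pos: [0.5101, -0.0432, 0.0314]
tcp_rot: [-0.004, 0.793, 0.609, -0.004]
ft_force: [-16.2, 5.5, 24.0]
opening: -0.004
finger_force: 14.0
```

```bash
python3 -c "import h;h.bedpos()"
```

```text
t 5.25 bed -0.0072 -0.0694 z 0.0314 yaw err 0.0009 F [-16.2   5.5  24. ]
```

>>> {"api": "inch_along", "payload": {"ticks": [[[0,0.002,0,0],[0,0.002,0,0],[0,0,0,0]]]}}

```text
time_s: 5.62
ee_pos: [0.5103, -0.0432, 0.0314]
tcp_rot: [-0.007, 0.793, 0.609, -0.007]
ft_force: [-26.9, 7.9, 36.8]
opening: -0.001
finger_force: 21.6
```

```bash
python3 -c "import h;h.bedpos()"
```

Run:
```python
from cell import env, cam
import cv2
cv2.imwrite("pics/p2.png",cam.grab_frame("wrist")["color"][:,:,::-1])
```

```text
t 5.625 bed -0.007 -0.0694 z 0.0314 yaw err 0.0014 F [-26.9   7.9  36.8]
```

View pics/p2.png

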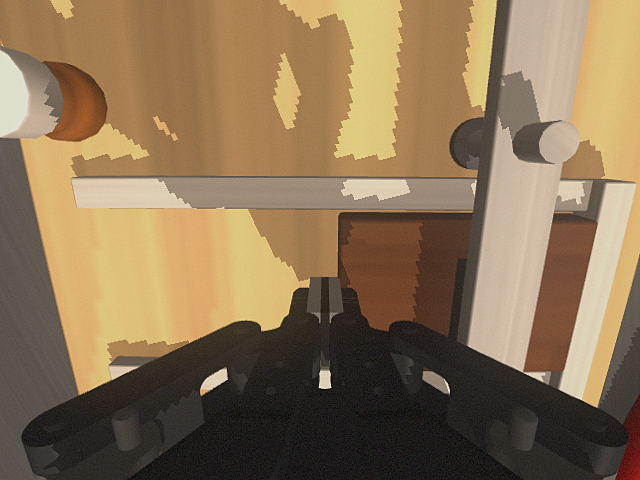

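The blank's far edge at about (597,220) is against the stop, and it stopped moving as the force rose. I'll back off and check it by measurement from above.

>>> {"api": "inch_along", "payload": {"ticks": [[[0,-0.02,0,0],[0,-0.03,0,0],[0,0,-0.05,0],[0,0,-0.06,0],[0,-0.02,-0.05,0]]]}}

```text
time_s: 6.3
ee_pos: [0.4535, -0.0277, 0.1939]
tcp_rot: [0.001, 0.794, 0.608, 0.001]
ft_force: [0.4, 0.9, 0.5]
opening: -0.001
finger_force: 0.0
```

>>> {"api": "inch_along", "payload": {"ticks": [[[0.06,-0.01,0,0],[0.06,0,0,0],[0.045,0,0,0],[0,0,0,0],[0,0,0,0]]]}}

```text
time_s: 6.92
ee_pos: [0.4851, 0.1336, 0.1912]
tcp_rot: [0.0, 0.794, 0.608, -0.0]
ft_force: [-0.2, -0.7, -0.0]
opening: -0.002
finger_force: 0.0
```

Run:
```python
from cell import env, cam
import cv2,pickle
from h import *
s=env.state();f=cam.grab_frame("wrist")
cv2.imwrite("pics/p3.png",f["color"][:,:,::-1]);pickle.dump((s,f),open("f3.pkl","wb"));bedpos()
```

```text
t 6.975 bed -0.0772 0.0942 z 0.1912 yaw err -0.0015 F [-0.4  0.3  0.3]
```

View pics/p3.png

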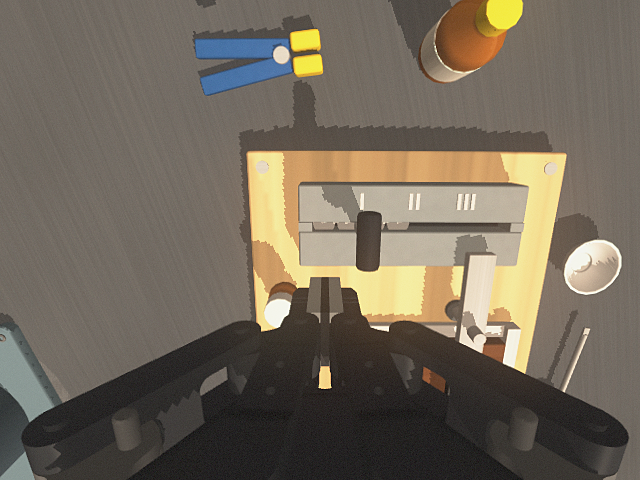

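Run:
```python
from h import *
s,f=pickle.load(open("f3.pkl","rb"))
q=np.load("bed.npy");c,n=np.cos(q[2]),np.sin(q[2])
W=at(f,s,[(505,343),(507,343),(369,242),(359,242),(297,182)],[.038,.036,.105,.105,.05])
for w in W:
    d=w[:2]-q[:2];print((c*d[0]+n*d[1]).round(4),(-n*d[0]+c*d[1]).round(4))
a=f["color"][300:400,420:560,::-1]
cv2.imwrite("pics/p3c.png",cv2.resize(a,None,fx=5,fy=5,interpolation=cv2.INTER_CUBIC))
```

```text
0.1071 -0.0302
0.1104 -0.0316
-0.0453 0.0962
-0.0525 0.0962
-0.1005 0.1332
```

View pics/p3c.png

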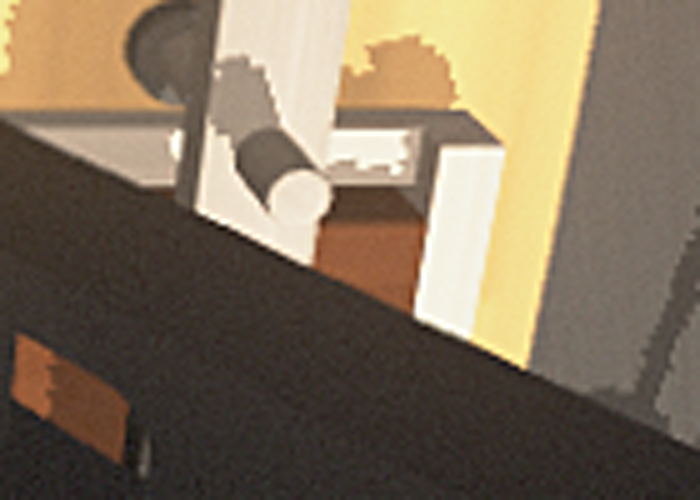

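The blank meets the stop with no gap in the crop, around (425,260). The grip is at bed (-0.045, 0.096), so I'll lower behind it.

>>> {"api": "inch_along", "payload": {"ticks": [[[0.001,-0.01,0.01,0],[0,0,0.05,0],[0,0,0.042,0],[0,0,0,0]]]}}

```text
time_s: 7.48
ee_pos: [0.4725, 0.1365, 0.0869]
tcp_rot: [-0.001, 0.794, 0.608, -0.004]
ft_force: [1.1, -0.4, 0.5]
opening: -0.001
finger_force: 0.0
```

```bash
python3 -c "import h;h.bedpos()"
```

```text
t 7.475 bed -0.0902 0.0943 z 0.0869 yaw err -0.0007 F [ 1.1 -0.4  0.5]
```

>>> {"api": "inch_along", "payload": {"ticks": [[[0,0.012,0,0],[0,0.006,0,0],[0,0.006,0,0],[0,0.006,0,0],[0,0,0,0]]]}}

```text
time_s: 8.1
ee_pos: [0.5059, 0.1304, 0.0906]
tcp_rot: [0.0, 0.794, 0.608, 0.001]
ft_force: [0.4, 0.4, 0.3]
opening: -0.001
finger_force: 0.1
```

```bash
python3 -c "import h;h.bedpos()"
```

```text
t 8.1 bed -0.0564 0.0971 z 0.0906 yaw err -0.0002 F [0.4 0.4 0.3]
```

>>> {"api": "inch_along", "payload": {"ticks": [[[0,0.005,0.002,0],[0,0.005,0.001,0],[0,0.005,0,0],[0,0,0,0]]]}}

```text
time_s: 8.6
ee_pos: [0.5201, 0.1263, 0.0868]
tcp_rot: [0.0, 0.794, 0.608, 0.001]
ft_force: [-0.8, 0.6, 0.2]
opening: 0.002
finger_force: 0.1
```

```bash
python3 -c "import h;h.bedpos()"
```

```text
t 8.6 bed -0.0417 0.0968 z 0.0868 yaw err -0.0001 F [-0.8  0.6  0.2]
```

>>> {"api": "inch_along", "payload": {"ticks": [[[0,0.006,0,0],[0,0.006,0,0],[0,0.006,0,0],[0,0.006,0,0],[0,0,0,0]]]}}

```text
time_s: 9.22
ee_pos: [0.5421, 0.1201, 0.0863]
tcp_rot: [-0.0, 0.794, 0.608, -0.001]
ft_force: [-3.1, 2.2, 2.9]
opening: 0.002
finger_force: 2.2
```

```bash
python3 -c "import h;h.bedpos()"
```

```text
t 9.225 bed -0.0188 0.0966 z 0.0863 yaw err 0.0001 F [-3.1  2.2  2.9]
```

The tool is at the first catch (lever about 0.043), so I'll push on to the last stop.

>>> {"api": "inch_along", "payload": {"ticks": [[[0,0.006,0,0],[0,0.006,0,0],[0,0.006,0,0],[0,0.006,0,0],[0,0,0,0]]]}}

```text
time_s: 9.85
ee_pos: [0.5669, 0.1133, 0.0864]
tcp_rot: [0.001, 0.794, 0.608, 0.001]
ft_force: [0.8, 0.1, -0.9]
opening: 0.002
finger_force: 0.0
```

```bash
python3 -c "import h;h.bedpos()"
```

```text
t 9.85 bed 0.0069 0.0964 z 0.0864 yaw err -0.0006 F [ 0.8  0.1 -0.9]
```

>>> {"api": "inch_along", "payload": {"ticks": [[[0,0.006,0,0],[0,0.006,0,0],[0,0.006,0,0],[0,0.004,0,0],[0,0,0,0]]]}}

```text
time_s: 10.48
ee_pos: [0.5825, 0.1091, 0.0861]
tcp_rot: [-0.003, 0.793, 0.609, -0.004]
ft_force: [-17.7, 2.2, 13.9]
opening: -0.001
finger_force: 9.5
```

```bash
python3 -c "import h;h.bedpos()"
```

```text
t 10.475 bed 0.0231 0.0964 z 0.0861 yaw err 0.0011 F [-17.7   2.2  13.9]
```

>>> {"api": "inch_along", "payload": {"ticks": [[[0,0.003,0,0],[0,0.002,0,0],[0,0,0,0]]]}}

```text
time_s: 10.85
ee_pos: [0.583, 0.109, 0.0859]
tcp_rot: [-0.006, 0.793, 0.609, -0.007]
ft_force: [-28.7, 4.6, 26.4]
opening: 0.0
finger_force: 16.5
```

```bash
python3 -c "import h;h.bedpos()"
```

```text
t 10.85 bed 0.0236 0.0965 z 0.0859 yaw err 0.0024 F [-28.7   4.6  26.4]
```

>>> {"api": "inch_along", "payload": {"ticks": [[[0,-0.02,0,0],[0,-0.04,0,0],[0,0,-0.04,0],[0,-0.03,-0.05,0],[0,0,0,0]]]}}

```text
time_s: 11.48
ee_pos: [0.5071, 0.1315, 0.1803]
tcp_rot: [0.001, 0.793, 0.609, 0.004]
ft_force: [-0.0, -0.1, 0.5]
opening: -0.0
finger_force: 0.0
```

Run:
```python
from cell import env, cam
from h import *
s=env.state();f=cam.grab_frame("wrist");bedpos()
cv2.imwrite("pics/p4.png",f["color"][:,:,::-1]);pickle.dump((s,f),open("f4.pkl","wb"))
```

```text
t 11.525 bed -0.0557 0.0975 z 0.1784 yaw err 0.0004 F [ 0.4  0.4 -0.6]
```

View pics/p4.png

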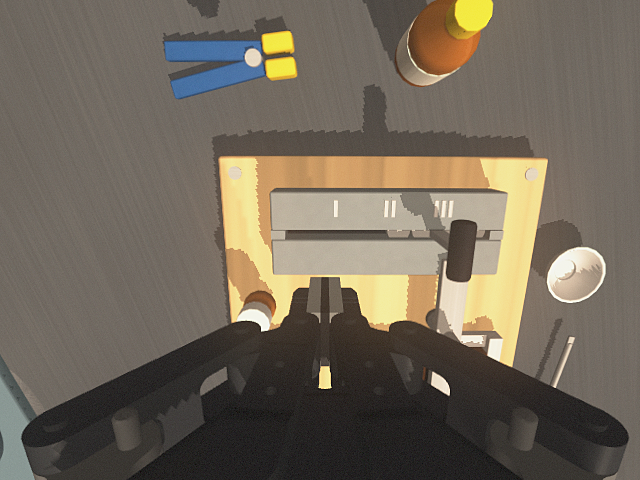

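The lever's grip has moved to about (462,250), beside the III mark, and the bystanders stand where they were. Next I'll compute the grip's position.

Run:
```python
from h import *
s,f=pickle.load(open("f4.pkl","rb"))
q=np.load("bed.npy");c,n=np.cos(q[2]),np.sin(q[2])
for w in at(f,s,[(462,251)],[.105]):
    d=w[:2]-q[:2];print("lever",(c*d[0]+n*d[1]+.045).round(4))
from cell import env, cam
st=env.state();print(st["time_s"],np.abs(st["qvel"]).max())
```

```text
lever 0.0852
11.525 0.05265623595403161
```

>>> {"api": "inch_along", "payload": {"ticks": [[[-0.03,-0.02,-0.05,0],[-0.05,0,-0.03,0],[-0.05,0,0,0],[0,0,0,0],[0,0,0,0]]]}}

```text
time_s: 12.15
ee_pos: [0.4522, 0.0099, 0.2558]
tcp_rot: [-0.0, 0.794, 0.608, -0.0]
ft_force: [0.2, -0.5, 1.1]
opening: -0.0
finger_force: 0.0
```

Run:
```python
from cell import env, cam
from h import *
f=cam.grab_frame("wrist");bedpos()
cv2.imwrite("pics/p5.png",f["color"][:,:,::-1])
```

```text
t 12.2 bed -0.0771 -0.0326 z 0.2558 yaw err 0.0008 F [-0.2 -0.2  0.1]
```

View pics/p5.png

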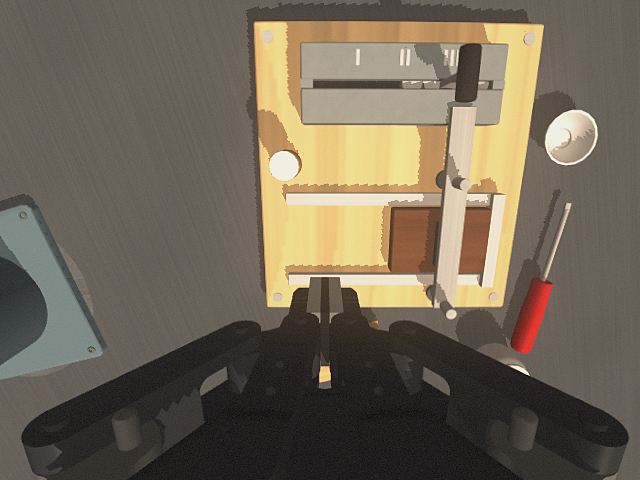

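The blank sits square against the stop (edge at about (490,240)), the lever is at III (468,72) and the robot touches nothing. I'm handing the job in.

```bash
python3 -c "
from cell import env, cam
print(env.sign_off())"
```

```text
the job is handed in; nothing more can be done
None
```

I pushed the blank home against the end stop, then pushed the lever past its halfway catch to its last stop (about 0.085 m by camera; it held firm against a 29 N push). The bystanders I could see had not moved, and I handed the job in at about 12 s, though sign-off returned no verdict.

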